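# Pack and wedge a tube block tight on a shaker

## Task

The metal tube block on the shaker has a gap between it and the blue stop. Stand orange spacer plates from the wooden rack upright in the gap, one or two as the gap needs, then push the white wedge point down into what is left until you feel it go tight, with its red line down below the plates' top edge but its tip still clear of the platform. Leave unused plates in the rack, do not shift the block, the stop or the glassware, and finish still gripping the wedge and keeping it pressed home.

Things in the scene. Friction and masses are not known exactly. Their poses are not given: they have to be found in the camera images.
- shaker: Low white laboratory shaker with a grey platform, 130 (x) x 210 (y) x 50 mm, fixed to the bench. Origin at the centre of its underside. At its -y end stands a fixed aluminium end stop, 34 (x) x 12 (y) x 55 mm high, inner face at y = -83 mm. Along its y axis follow: end stop, tube block, gap, blue stop.
- platform (a point): Centre of the top face of the shaker platform, 50 mm above the bench; axes as the shaker.
- block: Aluminium tube block with two round holes in its top, 34 (x) x 50 (y) x 55 mm high, 0.35 kg, loose; it stands on the platform against the end stop. Origin at the centre of its underside, axes as the shaker: its +y face, 25 mm from the origin, is one side of the gap.
- stop_face (a point): Middle of the top edge of the blue stop's gap face (the side that looks to -y), 55 mm above the platform. The gap is the distance along the shaker's y from the block's +y face to this face: 26 to 41 mm at the start. The stop is 34 mm wide (x) and 24 mm thick (y), with a lower foot and a black clamp knob (top 23 mm above the platform) behind it.
- stop: The blue adjustable stop itself, locked on the platform by stiff friction (it holds about 90 N). Origin at the middle of the lower edge of its gap face, on the platform; axes as the shaker.
- rack: Pale wooden rack, 76 (x) x 200 (y) x 30 mm high, fixed; slots 16 mm deep hold three plates at y = -72, -36 and 0 mm and the wedge at y = +66 mm. Origin at the centre of its underside.
- plate_1: Orange spacer plate, one of three alike, 46 (x) x 10 (y, thickness) x 50 mm high, 60 g, standing upright in the rack with 34 mm showing. Origin at the centre of its lower edge, z up. Grip it across its 46 mm width: it is wider than block and stop, so the fingers pass beside them. In the gap, one plate against the block and the next against the stop leave the fingers room.
- plate_2: Orange spacer plate, one of three alike, 46 (x) x 10 (y, thickness) x 50 mm high, 60 g, standing upright in the rack with 34 mm showing. Origin at the centre of its lower edge, z up. Grip it across its 46 mm width: it is wider than block and stop, so the fingers pass beside them. In the gap, one plate against the block and the next against the stop leave the fingers room.
- plate_3: Orange spacer plate, one of three alike, 46 (x) x 10 (y, thickness) x 50 mm high, 60 g, standing upright in the rack with 34 mm showing. Origin at the centre of its lower edge, z up. Grip it across its 46 mm width: it is wider than block and stop, so the fingers pass beside them. In the gap, one plate against the block and the next against the stop leave the fingers room.
- wedge: White plastic wedge, 91 mm high, 100 g, standing tip down in the rack. Symmetric taper, 30 mm wide (x); its thickness (y) grows evenly from 5 mm at the tip to 27 mm at 55 mm above the tip; above that a grip head 30 (x) x 18 (y) x 36 mm high. A red line runs round it 10 mm above the tip (9 mm thick there). Origin at the middle of the tip, z up. It goes tight well when the space left is 10 to 22 mm.
- wedge_tip (a point): Middle of the wedge's tip (the wedge's origin).
- beaker_100: Small glass beaker, 53 x 58 x 68 mm, a loose bystander behind the work. Origin at the centre of its underside.
- wash_bottle: White wash bottle, 60 x 64 x 184 mm, a loose bystander behind the work. Origin at the centre of its underside.

How it is judged (in metres and radians):
On the way, in this order (a step that is already met when the one before it is completed fails the run):
1. a spacer plate stands upright in the gap (((x of plate_1 in the frame of platform between -0.012 and 0.012 m and y of plate_1 in the frame of platform between -0.033 and 0.009 m and z of plate_1 in the frame of platform between -0.003 and 0.004 m and angle between plate_1's own z axis and vertical below 0.15 rad) or (x of plate_2 in the frame of platform between -0.012 and 0.012 m and y of plate_2 in the frame of platform between -0.033 and 0.009 m and z of plate_2 in the frame of platform between -0.003 and 0.004 m and angle between plate_2's own z axis and vertical below 0.15 rad) or (x of plate_3 in the frame of platform between -0.012 and 0.012 m and y of plate_3 in the frame of platform between -0.033 and 0.009 m and z of plate_3 in the frame of platform between -0.003 and 0.004 m and angle between plate_3's own z axis and vertical below 0.15 rad))), for 0.2 s.
2. the wedge enters the gap past its red line (z of wedge_tip in the frame of platform between 0.003 and 0.042 m and x of wedge_tip in the frame of platform between -0.012 and 0.012 m and y of wedge_tip in the frame of platform between -0.034 and 0.01 m), for 0.1 s.
At the end, for the whole second after the job is handed in: Wedge gripped (over 5 N), upright and square within 0.15-0.2 rad, tip 3 to 42 mm above the platform, on the gap line within 12 mm; block and stop each pressed over 2 N by the packing; one plate or more upright in the gap, the rest in the rack; block within 4 mm of the end stop, 6 mm of centre (all of step 2 and angle between wedge's own z axis and vertical below 0.15 rad and angle between the y axis of wedge and the y axis of shaker, either way round below 0.2 rad and contact force between the fingers and wedge above 5 N and (contact force between block and plate_1 above 2 N or contact force between block and plate_2 above 2 N or contact force between block and plate_3 above 2 N or contact force between block and wedge above 2 N) and (contact force between stop and plate_1 above 2 N or contact force between stop and plate_2 above 2 N or contact force between stop and plate_3 above 2 N or contact force between stop and wedge above 2 N) and ((x of plate_1 in the frame of platform between -0.012 and 0.012 m and y of plate_1 in the frame of platform between -0.033 and 0.009 m and z of plate_1 in the frame of platform between -0.003 and 0.004 m and angle between plate_1's own z axis and vertical below 0.15 rad) or (x of plate_2 in the frame of platform between -0.012 and 0.012 m and y of plate_2 in the frame of platform between -0.033 and 0.009 m and z of plate_2 in the frame of platform between -0.003 and 0.004 m and angle between plate_2's own z axis and vertical below 0.15 rad) or (x of plate_3 in the frame of platform between -0.012 and 0.012 m and y of plate_3 in the frame of platform between -0.033 and 0.009 m and z of plate_3 in the frame of platform between -0.003 and 0.004 m and angle between plate_3's own z axis and vertical below 0.15 rad)) and ((x of plate_1 in the frame of platform between -0.012 and 0.012 m and y of plate_1 in the frame of platform between -0.033 and 0.009 m and z of plate_1 in the frame of platform between -0.003 and 0.004 m and angle between plate_1's own z axis and vertical below 0.15 rad) or (x of plate_1 in the frame of rack between -0.01 and 0.01 m and y of plate_1 in the frame of rack between -0.09 and 0.02 m and z of plate_1 in the frame of rack between 0.008 and 0.02 m)) and ((x of plate_2 in the frame of platform between -0.012 and 0.012 m and y of plate_2 in the frame of platform between -0.033 and 0.009 m and z of plate_2 in the frame of platform between -0.003 and 0.004 m and angle between plate_2's own z axis and vertical below 0.15 rad) or (x of plate_2 in the frame of rack between -0.01 and 0.01 m and y of plate_2 in the frame of rack between -0.09 and 0.02 m and z of plate_2 in the frame of rack between 0.008 and 0.02 m)) and ((x of plate_3 in the frame of platform between -0.012 and 0.012 m and y of plate_3 in the frame of platform between -0.033 and 0.009 m and z of plate_3 in the frame of platform between -0.003 and 0.004 m and angle between plate_3's own z axis and vertical below 0.15 rad) or (x of plate_3 in the frame of rack between -0.01 and 0.01 m and y of plate_3 in the frame of rack between -0.09 and 0.02 m and z of plate_3 in the frame of rack between 0.008 and 0.02 m)) and y of block in the frame of platform between -0.062 and -0.054 m and x of block in the frame of platform between -0.006 and 0.006 m and z of block in the frame of platform between -0.003 and 0.003 m and linear speed of wedge below 0.01 m/s); the arm keeps its last pose, push and grip.
It fails at once if the blue stop is shifted by more than 4 mm (distance of stop_face from where it was at the start of the episode above 0.004 m).
It fails at once if the tube block is shifted by more than 12 mm (distance of block from where it was at the start of the episode above 0.012 m).
It fails at once if the beaker is moved by more than 20 mm (distance of beaker_100 from where it was at the start of the episode above 0.02 m).
It fails at once if the wash bottle is moved by more than 20 mm (distance of wash_bottle from where it was at the start of the episode above 0.02 m).
It also fails if it takes over 67 s, if anything falls off the work surface, if the arm or the gripper's body presses on something with over 40 N, if the wrist force passes 120 N, or if a joint passes its speed limit or range.

## Robot

A 6-joint arm with a two-finger parallel gripper is mounted at the origin on a cart in front of the work surface, level with it; the furniture and walls round the work are solid. World frame = base frame: x ahead of the robot, y to its left, z up, the work surface at z = 0. Lengths are in m, angles in degrees, forces in N, time in s.
With the tool pointing down it reaches from about 0.4 to 0.825 m from the base axis. Payload 7 kg.
Tool frame: the origin (TCP) lies midway between the tips of the shut fingers; the grasp point (between the pads) lies 19 mm behind it; z points along the fingers, y is the line along which they close (so a half turn about z gives the same grasp; the last joint's range is limited). The gripper opens to 88 mm and grips with 3 to 60 N. Pads are 19 mm wide; open, the fingers measure 130 mm over their backs; the gripper's body (78 mm by 193 mm) begins 47 mm behind the grasp point.
Start: joints at [88.871, 20.546, 0.682, 0, -70.136, -16.507], TCP at [0.205, 0.643, 0.227] pointing down, gripper open.
Joint ranges: [-176.03, 176.03], [-82.01, 121.73], [-58.28, 71.71], [-173.87, 95.51], [-174.79, -0.11], [-173.66, 173.66]. Speed limits (degrees/s): [136.94, 136.94, 172.46, 180, 180, 180].

## Interface

Orientations are given as [roll, pitch, yaw] about the fixed x, y, z axes, in that order (R = Rz(yaw) Ry(pitch) Rx(roll)).
In Python, from plant import ctrl gives the robot as it stands. The module is installed in compiled form; this text tells all that it offers.
- The arm moves only by the tool send_rows, never from a script. Its argument "plan" is a list that holds one entry, the list of rows, each a list of 6 numbers: the shift along the tool's x, y, z in shares of 300 mm (1.0 is 300 mm), then the turn, a rotation vector about the tool's x, y, z in parts of the range, where 1.0 means 180 degrees. A call has 1 to 8 rows; each row is the pose to reach, as a shift and turn from the pose commanded when the call began, along the tool's axes at that moment; what a row does not reach only later rows make up. A row lasts 1/12 s, in which the tool goes at most 41.7 mm and 7.16 degrees, less where a joint would pass 70% of its speed; a pose out of reach is approached as far as the arm can. A call with a gripper value outside its range is refused whole. "fingers" is the opening, from 0 (shut) to 1 (fully open), set as the call begins (left out, the last holds). The fingers move at their own pace and stop on an object; the grip force is fixed at half the most. Time passes only in rows, so rows that repeat a pose let the fingers close. It gives the time, the measured TCP pose, the force, the opening and the grip force at its end, in the units of the state.
- ctrl.get_obs(): the state, without advancing time (a new reading comes with each control period).
- ctrl.snapshot(name): name is "scene" or "top" or "wrist"; returns a dict with "img" (480x640x3 uint8, red, green, blue), "K" (3x3 intrinsics, pixels), "pose" (4x4, takes a point from camera to world coordinates). Camera axes: x right, y down, z forward; pixel columns grow to the right and rows downward; lengths in m; the calibration is good to about 2 mm. A picture is of the moment at which its call begins. There is no depth.
- ctrl.close_job(): hands the job in; it is judged then, once.
The state is a dict: "clock": time; "joint_pos": joint angles; "qvel": joint speeds; "tau": joint torques, N m; "tool_pos": TCP position; "orientation": TCP orientation; "force": force on the tool from outside, world axes, zero at the start; "moment": the same for the moment, N m; "opening": finger opening in m; "gripper_force": force on a finger pad.
Only numpy, scipy, OpenCV 4.12 (cv2) and the standard library are available. Lean on these libraries where they do the work, as an engineer would, in place of code of your own. Each camera call takes 0.05 s, during which the arm holds its last target. There are 200 camera calls.

## Working session

There is one attempt and no reset: what is moved stays moved. The work goes in short steps, Python scripts to look and compute and a tool call to move; the robot and the scene stay as the last step left them, time stands still between calls to the robot, and variables do not carry over. Pictures are saved under pics/ and viewed, at most 10 in all, crops included, and the job is handed in when it is done.

Besides the shell and the picture viewer there is one more tool, called after "Emit:" in YAML: its name, and indented under it one key for each argument. send_rows: Moves the arm, as the interface text tells. Its arguments: {"type":"object","properties":{"plan":{"type":"array","items":{"type":"array","items":{"type":"array","items":{"type":"number"}}}},"fingers":{"type":"number"}},"required":["plan"]}

```bash
mkdir -p pics
python3 - <<'E'
from plant import ctrl
import cv2,numpy as np,pickle
d={}
for n in("scene","top","wrist"):
    s=ctrl.snapshot(n); d[n]=s; cv2.imwrite(f"pics/{n}0.png",s["img"][...,::-1]); print(n,np.round(s["K"],1).tolist(),np.round(s["pose"],3).tolist())
pickle.dump(d,open("s0.pkl","wb"))
o=ctrl.get_obs()
print(o)
E
```

```text
scene [[486.1, 0.0, 322.4], [0.0, 486.1, 237.4], [0.0, 0.0, 1.0]] [[-0.501, -0.606, 0.618, 0.073], [-0.865, 0.367, -0.342, 0.41], [-0.019, -0.706, -0.708, 0.695], [0.0, 0.0, 0.0, 1.0]]
top [[514.2, 0.0, 325.9], [0.0, 514.2, 233.9], [0.0, 0.0, 1.0]] [[-0.023, -0.994, 0.104, 0.472], [-1.0, 0.023, 0.005, 0.11], [-0.008, -0.104, -0.995, 1.174], [0.0, 0.0, 0.0, 1.0]]
wrist [[389.5, 0.0, 316.8], [0.0, 389.5, 247.0], [0.0, 0.0, 1.0]] [[-0.303, -0.912, -0.275, 0.279], [-0.953, 0.291, 0.086, 0.618], [0.002, 0.288, -0.958, 0.385], [0.0, 0.0, 0.0, 1.0]]
{'clock': 0.15, 'joint_pos': array([ 8.88705939e+01,  2.05833596e+01,  6.46876149e-01, -1.41510875e-02,
       -7.01354694e+01, -1.65041454e+01]), 'qvel': array([-0.00707879, -0.10088126,  0.17750319,  0.08971308,  0.06889817,
       -0.04957664]), 'tau': array([-1.22412031e-03, -5.83277965e+01,  2.93295443e+01,  7.00137153e+00,
        8.83673842e-03, -1.14018965e-04]), 'tool_pos': array([0.20442434, 0.64292607, 0.22583214]), 'orientation': array([ 1.79927232e+02, -7.68593014e-03, -1.76383635e+01]), 'force': array([0.30346715, 0.40251861, 0.23619839]), 'moment': array([-0.01122521, -0.0171723 ,  0.03104923]), 'gripper_force': 0.0, 'opening': 0.0874558967323682}
```

View pics/scene0.png

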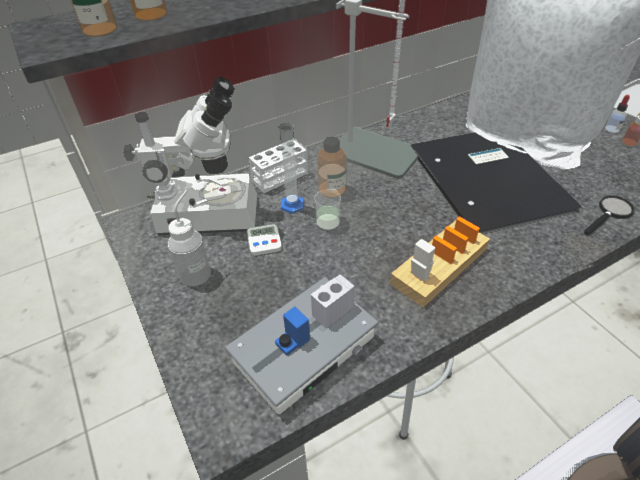

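View pics/top0.png

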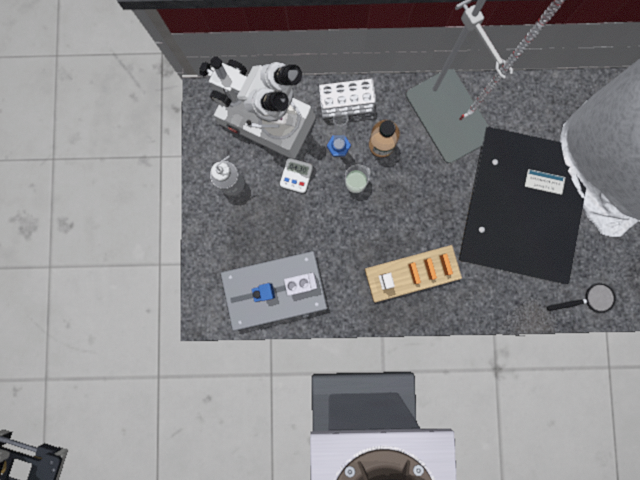

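Run:
```python
import cv2,numpy as np,pickle
d=pickle.load(open("s0.pkl","rb"))
a=d["top"]["img"][235:335,210:470]; b=d["scene"]["img"][215:415,220:500]
a=cv2.resize(a,None,fx=3,fy=3,interpolation=cv2.INTER_CUBIC)
cv2.imwrite("pics/a.png",a[...,::-1]); cv2.imwrite("pics/b.png",cv2.resize(b,None,fx=2.8,fy=2.8,interpolation=cv2.INTER_CUBIC)[...,::-1])
```

```text
(no output)
```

View pics/a.png

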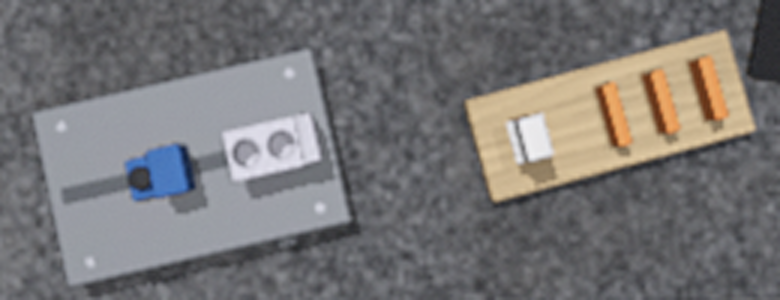

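View pics/b.png

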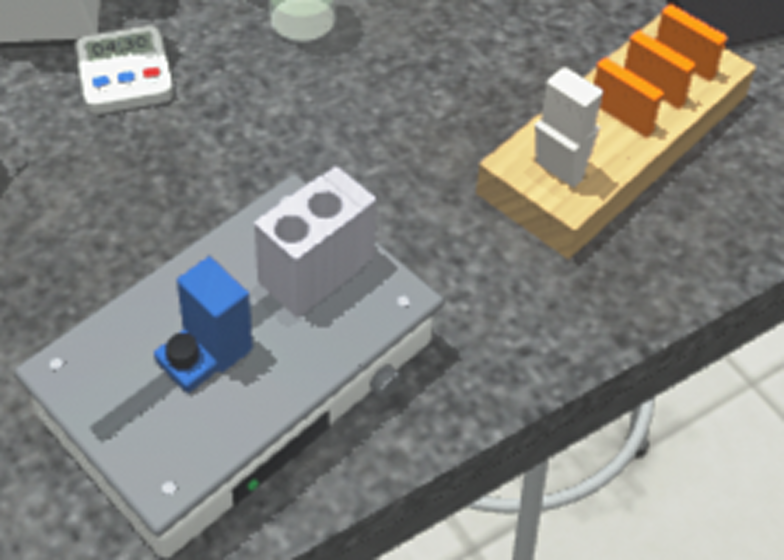

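```bash
cat > h.py <<'E'
import numpy as np,cv2
def tri(views):  # [(snap,(u,v)),...] -> point, residual m
    A=np.zeros((3,3));b=np.zeros(3);L=[]
    for s,p in views:
        R,t=s["pose"][:3,:3],s["pose"][:3,3]
        r=R@np.linalg.solve(s["K"],[p[0],p[1],1]);r/=np.linalg.norm(r);M=np.eye(3)-np.outer(r,r);A+=M;b+=M@t;L.append((M,t))
    x=np.linalg.solve(A,b);return x,max(np.linalg.norm(M@(x-t)) for M,t in L)
def plane(s,p,z):
    R,t=s["pose"][:3,:3],s["pose"][:3,3];r=R@np.linalg.solve(s["K"],[p[0],p[1],1]);return t+r*(z-t[2])/r[2]
def proj(s,X):
    c=s["pose"][:3,:3].T@(np.asarray(X)-s["pose"][:3,3]);c=s["K"]@c;return c[:2]/c[2]
E
python3 - <<'E'
from h import *; import pickle
d=pickle.load(open("s0.pkl","rb"));T,S=d["top"],d["scene"]
fa=lambda u,v:(210+(u+.5)/3-.5,235+(v+.5)/3-.5)
fb=lambda u,v:(220+(u+.5)/2.8-.5,215+(v+.5)/2.8-.5)
P=dict(stopA=((183,145),(210,257)),stopB=((192,190),(250,293)),blkA=((222,130),(255,225)),blkB=((231,182),(297,257)),
 p1=((615,114),(631,79)),p2=((663,101),(663,51)),p3=((710,88),(693,25)),wedge=((536,137),(574,89)))
for k,(a,b) in P.items():
    x,r=tri([(T,fa(*a)),(S,fb(*b))]);print(k,np.round(x,4),round(r,4))
for nm,z,c in(("shaker",.05,[(34,114),(313,50),(352,222),(73,285)]),("rack",.03,[(466,100),(728,31),(757,130),(494,202)])):
    Q=np.array([plane(T,fa(*q),z) for q in c]);yv=Q[0]-Q[1]+Q[3]-Q[2]
    print(nm,Q.mean(0),np.degrees(np.arctan2(-yv[0],yv[1])),np.linalg.norm(yv)/2, np.linalg.norm(Q[0]-Q[3]))
for nm,z,c in(("shaker",.05,[(20,371),(295,178),(442,298),(160,525)]),):
    print(np.mean([plane(S,fb(*q),z) for q in c],0))
E
```

```text
stopA [0.4847 0.2329 0.1022] 0.0003
stopB [0.4533 0.2264 0.1024] 0.0004
blkA [0.493  0.2035 0.102 ] 0.0024
blkB [0.4573 0.1973 0.1095] 0.0022
p1 [ 0.4985 -0.0747  0.0648] 0.0024
p2 [ 0.5071 -0.1091  0.0651] 0.0022
p3 [ 0.5158 -0.1431  0.0648] 0.0019
wedge [ 0.4839 -0.0124  0.1019] 0.0011
shaker [0.46900465 0.23145411 0.05      ] 11.478790620372134 0.20695985184533688 0.126498099526576
rack [ 0.49992523 -0.07595928  0.03      ] 13.642101202849178 0.2013287792805203 0.0774508843243307
[0.4670151  0.23037474 0.05      ]
```

```bash
cat >> h.py <<'E'
from scipy.spatial.transform import Rotation as Ro
def go(o,pos,yaw):  # tool shift cm, turn about tool axes deg to reach pos, pointing down
    R=Ro.from_euler("xyz",o["orientation"],degrees=True);G=Ro.from_euler("xyz",[180,0,yaw],degrees=True)
    print("shift",np.round(R.inv().apply(np.array(pos)-o["tool_pos"])*100,2),"turn",np.round((R.inv()*G).as_rotvec(degrees=True),2),"from",np.round(o["tool_pos"],4),np.round(o["orientation"],2))
E
python3 - <<'E'
from h import *; from plant import ctrl
go(ctrl.get_obs(),[.47,.27,.23],-78.5)
E
```

```text
shift [36.61 27.49 -0.38] turn [ 6.000e-02 -5.000e-02  6.086e+01] from [0.2044 0.6429 0.2258] [ 1.7993e+02 -1.0000e-02 -1.7640e+01]
```

Units first: shifts go in shares of 300 mm and turns go in shares of 180 degrees. So 21.5 cm / 30 = 0.7167, 16.5 cm / 30 = 0.55, 43 degrees / 180 = 0.2389.

Emit:
send_rows:
  plan:
    - [[0.05, 0.0367, 0, 0, 0, 0.0167], [0.15, 0.1133, 0, 0, 0, 0.05], [0.25, 0.1867, 0, 0, 0, 0.0833], [0.35, 0.2633, 0, 0, 0, 0.1167], [0.45, 0.3367, 0, 0, 0, 0.15], [0.55, 0.4133, 0, 0, 0, 0.1833], [0.65, 0.4867, 0, 0, 0, 0.2167], [0.7167, 0.5367, 0, 0, 0, 0.2389]]

```text
clock: 0.82
tool_pos: [0.3617, 0.422, 0.2266]
orientation: [180.0, -0.0, -61.0]
force: [-0.1, 0.2, 0.5]
opening: 0.0877
gripper_force: 0.0
```

Run:
```python
from h import *; from plant import ctrl
go(ctrl.get_obs(),[.47,.27,.23],-78.5)
```

```text
shift [18.54 -2.11 -0.34] turn [ 0.02 -0.02 17.49] from [0.3617 0.422  0.2266] [ 1.7998e+02 -1.0000e-02 -6.1010e+01]
```

In the tool's units: 18.5 cm / 30 = 0.6167, 16.5 cm / 30 = 0.55, 17.5 degrees / 180 = 0.0972.

Emit:
send_rows:
  plan:
    - [[0.0667, -0.0067, 0, 0, 0, 0.0167], [0.1667, -0.0167, 0, 0, 0, 0.0333], [0.3, -0.0333, 0, 0, 0, 0.0556], [0.4333, -0.05, 0, 0, 0, 0.0778], [0.55, -0.0633, -0.01, 0, 0, 0.0917], [0.6167, -0.07, -0.01, 0, 0, 0.0972], [0.6167, -0.07, -0.01, 0, 0, 0.0972]]

```text
clock: 1.4
tool_pos: [0.4711, 0.2707, 0.2295]
orientation: [180.0, -0.0, -78.4]
force: [0.2, 0.4, 0.6]
opening: 0.0878
gripper_force: 0.0
```

Run:
```python
from h import *; from plant import ctrl; import pickle
s=ctrl.snapshot("wrist");pickle.dump(s,open("w1.pkl","wb"));cv2.imwrite("pics/w1.png",s["img"][...,::-1])
print(ctrl.get_obs()["tool_pos"],ctrl.get_obs()["orientation"],s["pose"][:3,3])
go(ctrl.get_obs(),[.51,-.02,.23],-76.4)
```

```text
[0.47043035 0.27199759 0.22941022] [ 1.79982301e+02 -1.09751487e-02 -7.83243812e+01] [0.48727108 0.19301566 0.38845915]
shift [29.4   2.03 -0.05] turn [ 0.02 -0.01 -1.92] from [0.4704 0.272  0.2294] [ 1.7998e+02 -1.0000e-02 -7.8320e+01]
```

View pics/w1.png

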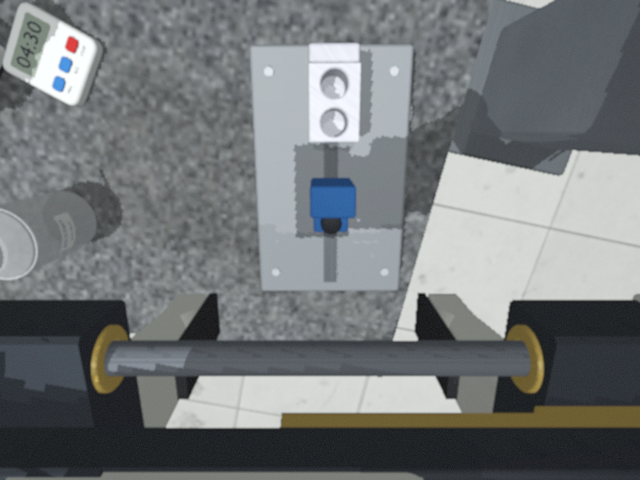

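Run:
```python
from h import *; import pickle
s=pickle.load(open("w1.pkl","rb"));I=s["img"].astype(int)
print("col335 rows 134-150, col 315");
for v in list(range(134,150))+list(range(174,194)): print(v,I[v,314:318].mean(0).round().tolist(),I[v,343:348].mean(0).round().tolist())
print(I[112,302:316].sum(1),I[112,352:366].sum(1)); print(I[205,304:318].tolist(),I[205,348:362].tolist())
Q=[plane(s,p,z) for p,z in (((312,188),.105),((355,187.5),.105),((309,140),.105),((360,141),.105))];print(np.round(Q,4))
C=[plane(s,p,.05) for p in ((250.5,46),(412.5,45.5),(400,290.5),(262.5,291))];print(np.round(C,4),np.mean(C,0))
```

```text
col335 rows 134-150, col 315
134 [244.0, 246.0, 255.0] [238.0, 241.0, 250.0]
135 [246.0, 248.0, 255.0] [242.0, 244.0, 253.0]
136 [246.0, 248.0, 255.0] [242.0, 245.0, 254.0]
137 [247.0, 249.0, 255.0] [242.0, 244.0, 254.0]
138 [247.0, 249.0, 255.0] [241.0, 244.0, 254.0]
139 [245.0, 247.0, 255.0] [240.0, 242.0, 251.0]
140 [235.0, 237.0, 247.0] [231.0, 234.0, 242.0]
141 [211.0, 215.0, 223.0] [208.0, 212.0, 219.0]
142 [177.0, 184.0, 190.0] [178.0, 183.0, 190.0]
143 [152.0, 159.0, 164.0] [164.0, 171.0, 176.0]
144 [130.0, 138.0, 142.0] [162.0, 170.0, 174.0]
145 [114.0, 121.0, 124.0] [159.0, 167.0, 171.0]
146 [110.0, 115.0, 119.0] [149.0, 156.0, 161.0]
147 [110.0, 116.0, 120.0] [134.0, 141.0, 145.0]
148 [112.0, 116.0, 121.0] [116.0, 123.0, 126.0]
149 [116.0, 122.0, 126.0] [110.0, 117.0, 120.0]
174 [124.0, 131.0, 135.0] [123.0, 131.0, 136.0]
175 [125.0, 130.0, 135.0] [125.0, 131.0, 135.0]
176 [122.0, 128.0, 134.0] [120.0, 127.0, 133.0]
177 [102.0, 112.0, 125.0] [103.0, 113.0, 126.0]
178 [66.0, 84.0, 112.0] [67.0, 85.0, 113.0]
179 [40.0, 66.0, 106.0] [35.0, 64.0, 104.0]
180 [33.0, 62.0, 104.0]
[... 703 characters left out ...]
00 393 394 392]
[[122, 130, 134], [123, 130, 133], [125, 131, 135], [123, 131, 134], [122, 129, 132], [106, 118, 130], [81, 101, 137], [52, 93, 147], [48, 97, 156], [51, 102, 161], [48, 99, 160], [49, 101, 160], [50, 100, 162], [49, 100, 160]] [[50, 101, 162], [51, 105, 165], [53, 105, 166], [53, 104, 163], [49, 100, 163], [47, 98, 160], [52, 95, 151], [74, 97, 138], [106, 116, 131], [122, 126, 131], [125, 129, 133], [125, 129, 134], [121, 127, 131], [124, 129, 133]]
[[0.4829 0.2333 0.105 ]
 [0.4523 0.2266 0.105 ]
 [0.4916 0.2007 0.105 ]
 [0.4563 0.1942 0.105 ]]
[[0.5513 0.1416 0.05  ]
 [0.4268 0.1157 0.05  ]
 [0.3821 0.3187 0.05  ]
 [0.5085 0.3451 0.05  ]] [0.46717379 0.23026434 0.05      ]
```

Run:
```python
from h import *; import pickle
s=pickle.load(open("w1.pkl","rb"))
Q=np.array([plane(s,p,z) for p,z in (((310.5,186.4),.105),((355.3,186.3),.105),((308.8,141.9),.105),((359,141.9),.105))]);print(np.round(Q,4))
th=np.radians(11.9);X=np.array([np.cos(th),np.sin(th)]);Y=np.array([-X[1],X[0]]);c=np.array([.4672,.2303])
for q in Q: print((q[:2]-c)@X,(q[:2]-c)@Y)
print("gap",(Q[:2].mean(0)-Q[2:].mean(0))[:2]@Y, np.degrees(np.arctan2(*(Q[0]-Q[1])[1::-1])),np.degrees(np.arctan2(*(Q[2]-Q[3])[1::-1])))
```

```text
[[0.4842 0.2324 0.105 ]
 [0.4523 0.2257 0.105 ]
 [0.4914 0.202  0.105 ]
 [0.4569 0.1949 0.105 ]]
0.017013136727366714 -0.0014884429790911519
-0.01550285609009522 -0.001387615000114895
0.017891958276088873 -0.032693055269312724
-0.017388922614789762 -0.03250179491723031
gap 0.031159396103668503 11.722333607693669 11.589398242366864
```

In the tool's units: 29.4 cm / 30 = 0.98, 27 cm / 30 = 0.9, -1.9 degrees / 180 = -0.0106.

Emit:
send_rows:
  plan:
    - [[0.1, 0.0067, 0, 0, 0, -0.0017], [0.2333, 0.0167, 0, 0, 0, -0.0033], [0.3667, 0.0267, 0, 0, 0, -0.0056], [0.5, 0.0367, 0, 0, 0, -0.0072], [0.6333, 0.0467, 0, 0, 0, -0.0089], [0.7667, 0.0567, 0, 0, 0, -0.0106], [0.9, 0.0633, 0, 0, 0, -0.0106], [0.98, 0.0667, 0, 0, 0, -0.0106]]

```text
clock: 2.12
tool_pos: [0.5103, -0.0201, 0.2296]
orientation: [180.0, -0.0, -76.2]
force: [-0.0, 0.8, 0.2]
opening: 0.0877
gripper_force: 0.0
```

Emit:
send_rows:
  plan:
    - [[0, 0, 0, 0, 0, 0], [0, 0, 0, 0, 0, 0], [0, 0, 0, 0, 0, 0]]

```text
clock: 2.37
tool_pos: [0.5105, -0.0174, 0.2294]
orientation: [180.0, 0.0, -76.2]
force: [-0.1, 0.3, -0.3]
opening: 0.0878
gripper_force: 0.0
```

Run:
```python
from h import *; from plant import ctrl; import pickle
s=ctrl.snapshot("wrist");pickle.dump(s,open("w2.pkl","wb"));cv2.imwrite("pics/w2.png",s["img"][...,::-1])
print(ctrl.get_obs()["tool_pos"],ctrl.get_obs()["orientation"],s["pose"][:3,3])
```

```text
[ 0.51046099 -0.01706828  0.22944809] [ 1.79994818e+02  1.10896568e-02 -7.61754438e+01] [ 0.52949668 -0.0945651   0.38828395]
```

View pics/w2.png

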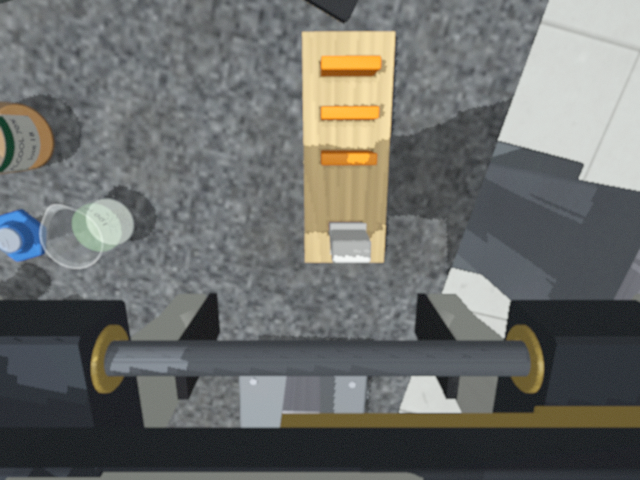

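Run:
```python
from h import *; import pickle; from plant import ctrl
s=pickle.load(open("w2.pkl","rb"));T=pickle.load(open("s0.pkl","rb"));I=s["img"]
h=cv2.cvtColor(I,cv2.COLOR_RGB2HSV);m=((h[...,0]<17)&(h[...,1]>170)&(h[...,2]>90)).astype(np.uint8);m[:, :290]=0;m[200:]=0
n,l,st,ce=cv2.connectedComponentsWithStats(m)
for i in range(1,n):
    if st[i,4]>100:
        b=st[i][:4]; print(b,ce[i].round(1))
        if b[1]>140: print(I[b[1]-2:b[1]+b[3]+2,330].tolist())
        L=plane(s,(b[0]-.5,ce[i][1]),.064);R=plane(s,(b[0]+b[2]-.5,ce[i][1]),.064);print(np.round(L,4),np.round(R,4),np.linalg.norm(L-R),np.round((L+R)/2,4))
C=np.array([plane(s,p,.03) for p in ((301.5,32),(395.5,32),(384.5,263.5),(304,263.5))]);yv=C[3]-C[0]+C[2]-C[1]
c=C.mean(0);th=np.arctan2(-yv[0],yv[1]);Y=np.array([-np.sin(th),np.cos(th)]);print("rack",c,np.degrees(th),np.linalg.norm(yv)/2,np.linalg.norm(C[0]-C[1]),np.linalg.norm(C[3]-C[2]))
for y in(-.072,-.036,0,.066): print(y,c[:2]+Y*y)
print("proj plate0 top corners",[proj(s,[*(c[:2]+Y*dy+np.array([Y[1],-Y[0]])*dx),.064]).round(1).tolist() for dx in(-.023,.023) for dy in(-.005,.005)])
p0=c[:2]
# wedge head top rows via scene/top view earlier: .4839,-.0124
```

```text
[321  67  60   9] [348.1  71.9]
[ 0.5372 -0.1364  0.064 ] [ 0.4925 -0.1473  0.064 ] 0.045941473178626756 [ 0.5148 -0.1418  0.064 ]
[321 151  56  14] [344.1 157.5]
[[155, 129, 90], [145, 103, 62], [142, 83, 31], [151, 84, 11], [180, 106, 31], [203, 128, 43], [214, 141, 58], [215, 141, 53], [214, 140, 56], [212, 138, 54], [210, 133, 46], [210, 133, 46], [209, 132, 48], [207, 131, 41], [203, 125, 36], [194, 123, 54], [176, 127, 77], [164, 140, 101]]
[ 0.5218 -0.0743  0.064 ] [ 0.4775 -0.0851  0.064 ] 0.04553049178599101 [ 0.4997 -0.0797  0.064 ]
rack [ 0.4985574  -0.07769517  0.03      ] 13.92593535116131 0.20169872880406786 0.0774186979707688 0.0783158607842003
-0.072 [ 0.51588546 -0.14757892]
-0.036 [ 0.50722143 -0.11263704]
0 [ 0.4985574  -0.07769517]
0.066 [ 0.48267335 -0.01363506]
proj plate0 top corners [[377.7, 153.8], [377.1, 166.4], [320.9, 154.0], [320.9, 166.5]]
```

Run:
```python
from h import *; from plant import ctrl
go(ctrl.get_obs(),[.499,-.0785,.035],-76.1)
```

```text
shift [ 5.7   2.58 19.44] turn [ 0.01  0.01 -0.08] from [ 0.5105 -0.0171  0.2294] [ 1.7999e+02  1.0000e-02 -7.6180e+01]
```

In the tool's units: 14 cm / 30 = 0.4667, 5.7 cm / 30 = 0.19.

Emit:
send_rows:
  plan:
    - [[0.0833, 0.04, 0, 0, 0, 0], [0.1667, 0.0767, 0.05, 0, 0, 0], [0.19, 0.0867, 0.1667, 0, 0, 0], [0.19, 0.0867, 0.3, 0, 0, 0], [0.19, 0.0867, 0.4, 0, 0, 0], [0.19, 0.0867, 0.4667, 0, 0, 0], [0.19, 0.0867, 0.4667, 0, 0, 0], [0.19, 0.0867, 0.4667, 0, 0, 0]]

```text
clock: 3.08
tool_pos: [0.4986, -0.0787, 0.0892]
orientation: [179.9, -0.0, -76.1]
force: [-0.3, 0.1, 1.0]
opening: 0.0881
gripper_force: 0.0
```

Run:
```python
from h import *; from plant import ctrl
go(ctrl.get_obs(),[.499,-.0785,.035],-76.1)
s=ctrl.snapshot("wrist");cv2.imwrite("pics/w3.png",s["img"][...,::-1])
```

```text
shift [-0.01 -0.06  5.42] turn [ 0.13 -0.01 -0.02] from [ 0.4986 -0.0787  0.0892] [ 1.7987e+02 -1.0000e-02 -7.6120e+01]
```

View pics/w3.png

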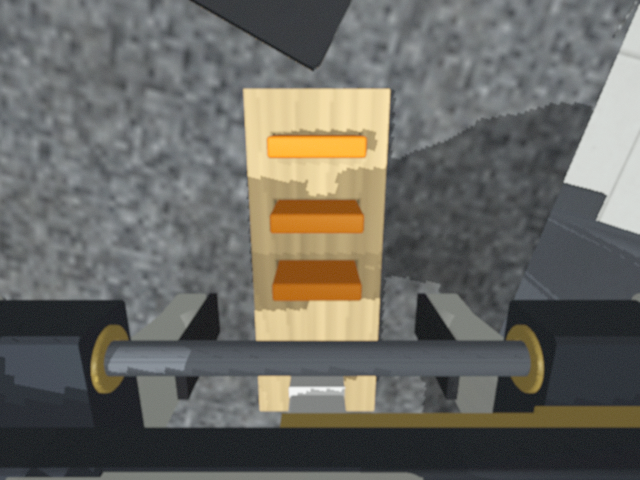

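In the tool's units: 5.3 cm / 30 = 0.1767, 5.2 cm / 30 = 0.1733.

Emit:
send_rows:
  plan:
    - [[0, 0, 0.0667, 0, 0, 0], [0, 0, 0.1333, 0, 0, 0], [0, 0, 0.1733, 0, 0, 0], [0, 0, 0.1767, 0, 0, 0], [0, 0, 0.1767, 0, 0, 0], [0, 0, 0.1767, 0, 0, 0]]

```text
clock: 3.63
tool_pos: [0.5003, -0.0792, 0.0383]
orientation: [-179.8, -0.0, -76.2]
force: [0.1, -0.4, 0.5]
opening: 0.0873
gripper_force: 0.0
```

Emit:
send_rows:
  plan:
    - [[0, 0, 0, 0, 0, 0], [0, 0, 0, 0, 0, 0], [0, 0, 0, 0, 0, 0], [0, 0, 0, 0, 0, 0], [0, 0, 0, 0, 0, 0], [0, 0, 0, 0, 0, 0], [0, 0, 0, 0, 0, 0], [0, 0, 0, 0, 0, 0]]
  fingers: 0

```text
clock: 4.3
tool_pos: [0.4988, -0.0797, 0.0365]
orientation: [180.0, -0.0, -76.2]
force: [-0.5, -0.4, 0.9]
opening: 0.046
gripper_force: 30.0
```

In the tool's units: -13 cm / 30 = -0.4333, -12 cm / 30 = -0.4.

Emit:
send_rows:
  plan:
    - [[0, 0, -0.0333, 0, 0, 0], [0, 0, -0.1, 0, 0, 0], [0, 0, -0.2, 0, 0, 0], [0, 0, -0.3, 0, 0, 0], [0, 0, -0.4, 0, 0, 0], [0, 0, -0.4333, 0, 0, 0], [0, 0, -0.4333, 0, 0, 0], [0, 0, -0.4333, 0, 0, 0]]

```text
clock: 4.97
tool_pos: [0.4988, -0.0795, 0.1672]
orientation: [-179.9, 0.0, -76.2]
force: [-1.1, 0.1, -1.2]
opening: 0.0456
gripper_force: 30.0
```

Run:
```python
from h import *; from plant import ctrl
go(ctrl.get_obs(),[.4726,.2058,.16],-78.2)
s=ctrl.snapshot("wrist");cv2.imwrite("pics/w4.png",s["img"][...,::-1]);print(s["pose"].round(4).tolist())
```

```text
shift [-28.34  -4.24   0.73] turn [-0.08  0.02  1.95] from [ 0.4988 -0.0795  0.1672] [-1.7992e+02  2.0000e-02 -7.6250e+01]
[[-0.9714, -0.228, -0.0661, 0.5175], [-0.2374, 0.93, 0.2807, -0.1567], [-0.0026, 0.2884, -0.9575, 0.3261], [0.0, 0.0, 0.0, 1.0]]
```

View pics/w4.png

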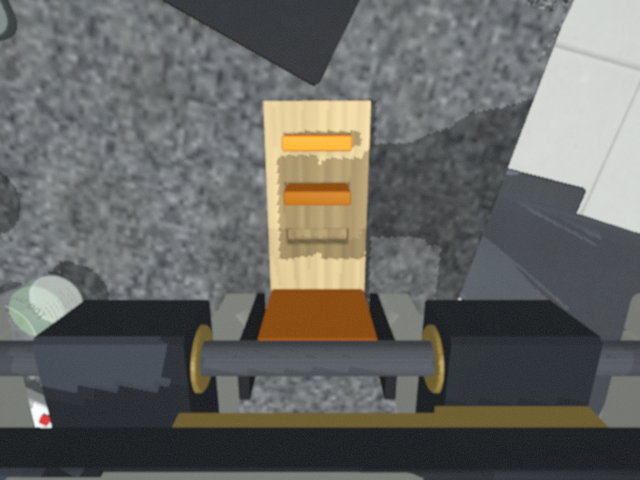

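Run:
```python
from h import *
K=np.array([[389.5,0,316.8],[0,389.5,247],[0,0,1]]);P=np.array([[-0.9714, -0.228, -0.0661, 0.5175], [-0.2374, 0.93, 0.2807, -0.1567], [-0.0026, 0.2884, -0.9575, 0.3261],[0,0,0,1]])
s=dict(K=K,pose=P)
for v in(289.5,291): 
    q=plane(s,(317,v),.1445);th=np.radians(13.8);d=q[:2]-[.4988,-.0795];print(q,d@[np.cos(th),np.sin(th)],d@[-np.sin(th),np.cos(th)])
```

```text
[ 0.4995609  -0.08177709  0.1445    ] 0.00019577395074269713 -0.002392861139034648
[ 0.49936696 -0.08098393  0.1445    ] 0.00019663041263384825 -0.001576329916398632
```

In the tool's units: -27.3 cm / 30 = -0.91, -25.5 cm / 30 = -0.85, 2 degrees / 180 = 0.0111.

Emit:
send_rows:
  plan:
    - [[-0.0667, -0.01, 0, 0, 0, 0.0011], [-0.2, -0.03, 0, 0, 0, 0.0028], [-0.3333, -0.05, 0, 0, 0, 0.0044], [-0.4667, -0.07, 0, 0, 0, 0.0061], [-0.6, -0.09, 0, 0, 0, 0.0078], [-0.7333, -0.11, 0, 0, 0, 0.0094], [-0.85, -0.1267, 0, 0, 0, 0.0111], [-0.91, -0.1367, 0, 0, 0, 0.0111]]

```text
clock: 5.68
tool_pos: [0.4726, 0.1982, 0.1651]
orientation: [179.9, -0.1, -78.1]
force: [1.5, -0.6, -0.9]
opening: 0.0458
gripper_force: 30.0
```

In the tool's units: -1 cm / 30 = -0.0333, -0.7 cm / 30 = -0.0233.

Emit:
send_rows:
  plan:
    - [[-0.0233, -0.0033, 0, 0, 0, 0], [-0.0333, -0.0033, 0, 0, 0, 0], [-0.0333, -0.0033, 0, 0, 0, 0], [-0.0333, -0.0033, 0, 0, 0, 0], [-0.0333, -0.0033, 0, 0, 0, 0]]

```text
clock: 6.1
tool_pos: [0.4726, 0.204, 0.1663]
orientation: [180.0, -0.0, -78.3]
force: [-0.4, -0.6, -0.0]
opening: 0.0459
gripper_force: 30.0
```

Run:
```python
from h import *; from plant import ctrl
go(ctrl.get_obs(),[.4726,.2058,.075],-78.2)
```

```text
shift [-0.18 -0.04  9.13] turn [ 0.04 -0.02 -0.11] from [0.4726 0.204  0.1663] [ 1.7996e+02 -2.0000e-02 -7.8310e+01]
```

In the tool's units: 9 cm / 30 = 0.3, 8.8 cm / 30 = 0.2933.

Emit:
send_rows:
  plan:
    - [[-0.0033, 0, 0.0667, 0, 0, 0], [-0.0033, 0, 0.15, 0, 0, 0], [-0.0033, 0, 0.2167, 0, 0, 0], [-0.0033, 0, 0.2667, 0, 0, 0], [-0.0033, 0, 0.2933, 0, 0, 0], [-0.0033, 0, 0.3, 0, 0, 0], [-0.0033, 0, 0.3, 0, 0, 0], [-0.0033, 0, 0.3, 0, 0, 0]]

```text
clock: 6.77
tool_pos: [0.4731, 0.2064, 0.0774]
orientation: [-179.9, 0.0, -78.3]
force: [0.5, 0.9, -0.4]
opening: 0.0456
gripper_force: 30.0
```

In the tool's units: 0.3 cm / 30 = 0.01, 0.2 cm / 30 = 0.0067.

Emit:
send_rows:
  plan:
    - [[0, 0, 0.0033, 0, 0, 0], [0, 0, 0.0067, 0, 0, 0], [0, 0, 0.01, 0, 0, 0], [0, 0, 0.01, 0, 0, 0], [0, 0, 0.01, 0, 0, 0]]

```text
clock: 7.18
tool_pos: [0.4725, 0.2063, 0.0737]
orientation: [-180.0, 0.0, -78.2]
force: [-0.5, -0.4, -1.1]
opening: 0.0453
gripper_force: 30.0
```

Emit:
send_rows:
  plan:
    - [[0.0033, 0, 0, 0, 0, 0], [0.0033, 0, 0.0033, 0, 0, 0], [0.0033, 0, 0.0067, 0, 0, 0], [0.0033, 0, 0.0067, 0, 0, 0], [0.0033, 0, 0.0067, 0, 0, 0]]

```text
clock: 7.6
tool_pos: [0.4728, 0.2053, 0.0725]
orientation: [-180.0, -0.0, -78.2]
force: [-3.5, -1.1, 10.3]
opening: 0.0458
gripper_force: 30.0
```

Emit:
send_rows:
  plan:
    - [[0, 0, 0, 0, 0, 0], [0, 0, 0, 0, 0, 0], [0, 0, 0, 0, 0, 0], [0, 0, 0, 0, 0, 0], [0, 0, 0, 0, 0, 0], [0, 0, 0, 0, 0, 0]]
  fingers: 1

```text
clock: 8.1
tool_pos: [0.4726, 0.2053, 0.0714]
orientation: [180.0, -0.0, -78.2]
force: [0.0, 0.1, -0.0]
opening: 0.0802
gripper_force: 0.0
```

In the tool's units: -16 cm / 30 = -0.5333, -15 cm / 30 = -0.5.

Emit:
send_rows:
  plan:
    - [[0, 0, -0.0167, 0, 0, 0], [0, 0, -0.0667, 0, 0, 0], [0, 0, -0.15, 0, 0, 0], [0, 0, -0.2667, 0, 0, 0], [0, 0, -0.4, 0, 0, 0], [0, 0, -0.5, 0, 0, 0], [0, 0, -0.5333, 0, 0, 0]]

```text
clock: 8.68
tool_pos: [0.4745, 0.2063, 0.2373]
orientation: [-179.6, 0.2, -78.2]
force: [0.5, 0.7, 0.8]
opening: 0.0878
gripper_force: 0.0
```

Run:
```python
from h import *; from plant import ctrl
go(ctrl.get_obs(),[.47,.27,.23],-78.2)
```

```text
shift [-6.33 -0.85  0.76] turn [-0.41  0.16  0.01] from [0.4745 0.2063 0.2373] [-1.7959e+02  1.6000e-01 -7.8190e+01]
```

In the tool's units: -6.3 cm / 30 = -0.21, -4.5 cm / 30 = -0.15.

Emit:
send_rows:
  plan:
    - [[-0.0667, -0.0067, 0, 0, 0, 0], [-0.15, -0.0133, 0, 0, 0, 0], [-0.21, -0.0167, 0, 0, 0, 0], [-0.21, -0.0167, 0, 0, 0, 0], [-0.21, -0.0167, 0, 0, 0, 0], [-0.21, -0.0167, 0, 0, 0, 0]]

```text
clock: 9.18
tool_pos: [0.4645, 0.2676, 0.2313]
orientation: [180.0, -0.0, -78.2]
force: [-1.2, -0.5, -0.8]
opening: 0.0878
gripper_force: 0.0
```

Run:
```python
from h import *; from plant import ctrl; import pickle
s=ctrl.snapshot("wrist");pickle.dump(s,open("w5.pkl","wb"))
a=s["img"][20:260,230:430];cv2.imwrite("pics/w5.png",cv2.resize(a,None,fx=2.5,fy=2.5,interpolation=cv2.INTER_CUBIC)[...,::-1])
o=ctrl.get_obs();print(o["tool_pos"]);go(o,[.4834,-.0135,.2],-76.1)
I=s["img"].astype(int)
for v in range(125,200): print(v,I[v,328:340].mean(0).round().astype(int).tolist(),end=" ")
```

```text
[0.46456905 0.26735969 0.23142657]
shift [27.88  3.88  3.15] turn [ 0.03 -0.02 -2.14] from [0.4646 0.2674 0.2314] [ 1.7998e+02 -2.0000e-02 -7.8240e+01]
125 [223, 225, 235] 126 [223, 226, 235] 127 [223, 225, 235] 128 [223, 225, 234] 129 [223, 225, 234] 130 [220, 222, 232] 131 [211, 214, 223] 132 [201, 203, 212] 133 [197, 200, 208] 134 [199, 201, 210] 135 [203, 205, 214] 136 [209, 211, 220] 137 [218, 221, 230] 138 [230, 232, 241] 139 [237, 240, 249] 140 [241, 244, 253] 141 [243, 245, 254] 142 [239, 241, 250] 143 [217, 220, 230] 144 [167, 172, 181] 145 [123, 115, 117] 146 [126, 86, 67] 147 [157, 87, 31] 148 [204, 120, 25] 149 [240, 157, 43] 150 [255, 180, 59] 151 [255, 190, 71] 152 [255, 190, 70] 153 [255, 190, 70] 154 [255, 189, 69] 155 [255, 186, 67] 156 [249, 176, 62] 157 [237, 160, 58] 158 [223, 147, 52] 159 [218, 142, 48] 160 [214, 137, 44] 161 [203, 126, 57] 162 [173, 116, 89] 163 [130, 112, 112] 164 [106, 111, 116] 165 [106, 112, 117] 166 [111, 115, 119] 167 [116, 121, 125] 168 [120, 125, 129] 169 [121, 126, 131] 170 [121, 127, 131] 171 [120, 126, 131] 172 [120, 126, 131] 173 [119, 125, 130] 174 [120, 126, 130] 175 [120, 126, 131] 176 [120, 127, 131] 177 [121, 127, 131] 178 [116, 124, 129] 179 [96, 106, 120] 180 [60, 77, 108] 181 [35, 63, 104] 182 [32, 63, 104] 183 [34, 64, 105] 184 [35, 63, 105] 185 [33, 62, 104] 186 [34, 64, 105] 187 [35, 68, 111] 188 [40, 78, 130] 189 [46, 91, 149] 190 [50, 98, 160] 191 [52, 102, 165] 192 [52, 103, 166] 193 [52, 102, 166] 194 [53, 102, 166] 195 [53, 102, 166] 196 [51, 102, 165] 197 [52, 102, 165] 198 [52, 102, 165] 199 [52, 102, 165]
```

View pics/w5.png

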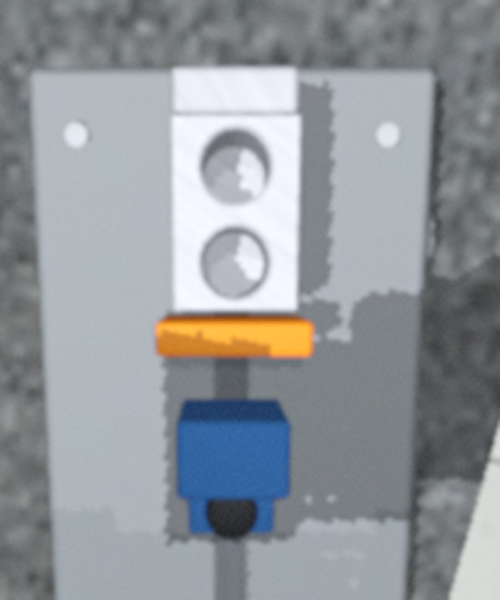

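In the tool's units: 27.9 cm / 30 = 0.93, 1.5 cm / 30 = 0.05, -1.5 degrees / 180 = -0.0083.

Emit:
send_rows:
  plan:
    - [[0.0667, 0.01, 0, 0, 0, -0.0011], [0.2, 0.0267, 0, 0, 0, -0.0028], [0.3333, 0.0467, 0, 0, 0, -0.0044], [0.4667, 0.0667, 0, 0, 0, -0.0067], [0.6, 0.0833, 0, 0, 0, -0.0083], [0.7333, 0.1033, 0.0167, 0, 0, -0.01], [0.85, 0.12, 0.05, 0, 0, -0.0117], [0.93, 0.13, 0.1, 0, 0, -0.0117]]

```text
clock: 9.9
tool_pos: [0.4834, -0.0163, 0.2027]
orientation: [-179.8, -0.0, -76.2]
force: [0.3, -0.2, 0.1]
opening: 0.088
gripper_force: 0.0
```

In the tool's units: 5 cm / 30 = 0.1667, 4 cm / 30 = 0.1333.

Emit:
send_rows:
  plan:
    - [[0, 0, 0.0667, 0, 0, 0], [0, 0, 0.1333, 0, 0, 0], [0, 0, 0.1667, 0, 0, 0], [0, 0, 0.1667, 0, 0, 0], [0, 0, 0.1667, 0, 0, 0]]

```text
clock: 10.32
tool_pos: [0.4834, -0.0134, 0.1518]
orientation: [180.0, -0.0, -76.1]
force: [-0.1, -0.6, 0.3]
opening: 0.0874
gripper_force: 0.0
```

Run:
```python
from h import *; from plant import ctrl; import pickle
go(ctrl.get_obs(),[.4832,-.0130,.072],-76.1)
s=pickle.load(open("w5.pkl","rb"))
th=np.radians(11.75);X=np.array([np.cos(th),np.sin(th)]);Y=np.array([-X[1],X[0]]);c=np.array([.4672,.2303])
for p,z in(((324,147),.1),((324,162.2),.1),((323,188.3),.105),((325,143.8),.105)):
    q=plane(s,p,z)[:2];print(q,(q-c)@X,(q-c)@Y)
```

```text
shift [-0.05  0.    7.98] turn [ 0.04 -0.02 -0.03] from [ 0.4834 -0.0134  0.1518] [ 1.7996e+02 -2.0000e-02 -7.6130e+01]
[0.47358091 0.20044286] 0.0001670435026826277 -0.03053091543338314
[0.47133082 0.21096662] 0.00010717987577516311 -0.019769462239940742
[0.46829884 0.22905433] 0.0008221426699855917 -0.0014433390034144
[0.47347272 0.19796906] -0.0004426480001201898 -0.032930852787358175
```

In the tool's units: 7.9 cm / 30 = 0.2633, 7.7 cm / 30 = 0.2567.

Emit:
send_rows:
  plan:
    - [[0, 0, 0.0667, 0, 0, 0], [0, 0, 0.15, 0, 0, 0], [0, 0, 0.2267, 0, 0, 0], [0, 0, 0.2567, 0, 0, 0], [0, 0, 0.2633, 0, 0, 0], [0, 0, 0.2633, 0, 0, 0], [0, 0, 0.2633, 0, 0, 0], [0, 0, 0.2633, 0, 0, 0]]

```text
clock: 10.98
tool_pos: [0.4845, -0.0127, 0.074]
orientation: [-179.9, 0.0, -76.1]
force: [0.3, 0.4, 1.1]
opening: 0.0878
gripper_force: 0.0
```

Emit:
send_rows:
  plan:
    - [[0, 0, 0, 0, 0, 0], [0, 0, 0, 0, 0, 0], [0, 0, 0, 0, 0, 0], [0, 0, 0, 0, 0, 0], [0, 0, 0, 0, 0, 0], [0, 0, 0, 0, 0, 0], [0, 0, 0, 0, 0, 0], [0, 0, 0, 0, 0, 0]]
  fingers: 0

```text
clock: 11.65
tool_pos: [0.4833, -0.0132, 0.0725]
orientation: [180.0, -0.0, -76.1]
force: [0.3, 0.2, -0.3]
opening: 0.0401
gripper_force: 0.0
```

Fingers are still closing; wait, then lift.

Emit:
send_rows:
  plan:
    - [[0, 0, 0, 0, 0, 0], [0, 0, 0, 0, 0, 0], [0, 0, 0, 0, 0, 0], [0, 0, 0, 0, 0, 0]]

```text
clock: 11.98
tool_pos: [0.4834, -0.0131, 0.0725]
orientation: [180.0, 0.0, -76.1]
force: [-1.2, 1.1, 0.0]
opening: 0.0298
gripper_force: 30.0
```

In the tool's units: -14 cm / 30 = -0.4667, -12 cm / 30 = -0.4.

Emit:
send_rows:
  plan:
    - [[0, 0, -0.0167, 0, 0, 0], [0, 0, -0.0667, 0, 0, 0], [0, 0, -0.1667, 0, 0, 0], [0, 0, -0.2833, 0, 0, 0], [0, 0, -0.4, 0, 0, 0], [0, 0, -0.4667, 0, 0, 0], [0, 0, -0.4667, 0, 0, 0], [0, 0, -0.4667, 0, 0, 0]]

```text
clock: 12.65
tool_pos: [0.4838, -0.0129, 0.2139]
orientation: [-179.8, 0.0, -76.1]
force: [-1.0, -0.2, -1.8]
opening: 0.0293
gripper_force: 30.0
```

Run:
```python
from h import *; from plant import ctrl
s=ctrl.snapshot("wrist");import pickle;pickle.dump(s,open("w6.pkl","wb"))
a=s["img"][230:420,200:440];cv2.imwrite("pics/w6.png",cv2.resize(a,None,fx=3,fy=3,interpolation=cv2.INTER_CUBIC)[...,::-1])
o=ctrl.get_obs();t=[.4672+.011*.2036,.2303-.011*.979]
go(o,[*t,.2],-78.25);print(t,o["opening"],o["gripper_force"])
```

```text
shift [-22.91  -4.25   1.27] turn [-0.02  0.03  2.1 ] from [ 0.483  -0.0131  0.2125] [-1.7998e+02  3.0000e-02 -7.6150e+01]
[0.4694396, 0.219531] 0.029376224134021668 29.98482048511505
```

View pics/w6.png

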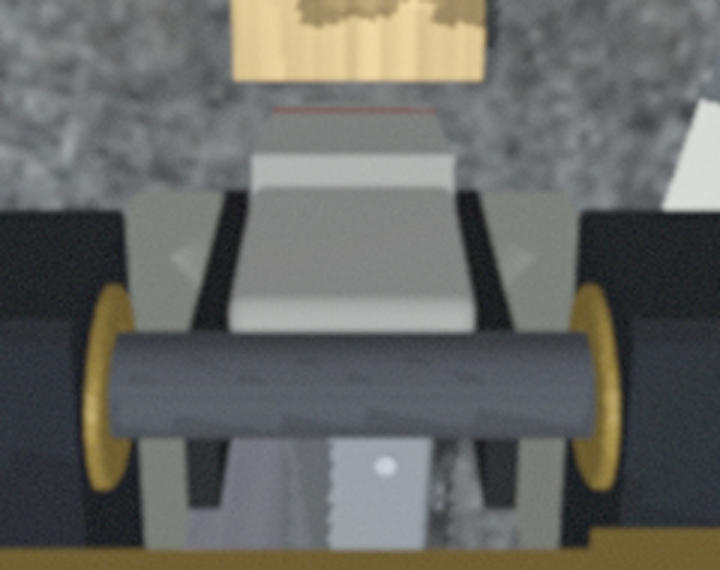

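Run:
```python
from h import *; import pickle
s=pickle.load(open("w6.pkl","rb"));th=np.radians(13.85)
for v,z,h in((266,.164,.0045),(291.7,.209,.009),(281,.209,.0135)):
    d=plane(s,(317.3,v),z)[:2]-[.483,-.0131];print(d@[np.cos(th),np.sin(th)],d@[-np.sin(th),np.cos(th)]+h)
```

```text
0.0010944581716596739 -0.0007870353663545345
0.0009603466705168703 0.00011008533115777937
0.000961327177878319 -0.0006107341746956485
```

In the tool's units: -22.8 cm / 30 = -0.76, -4.5 cm / 30 = -0.15, 2.1 degrees / 180 = 0.0117.

Emit:
send_rows:
  plan:
    - [[-0.05, -0.01, 0, 0, 0, 0.0017], [-0.15, -0.0267, 0, 0, 0, 0.0033], [-0.2833, -0.0533, 0, 0, 0, 0.0056], [-0.4167, -0.0767, 0, 0, 0, 0.0078], [-0.55, -0.1033, 0, 0, 0, 0.01], [-0.6667, -0.1233, 0, 0, 0, 0.0117], [-0.74, -0.1367, 0, 0, 0, 0.0117], [-0.76, -0.14, 0, 0, 0, 0.0117]]

```text
clock: 13.37
tool_pos: [0.4686, 0.2211, 0.2106]
orientation: [179.9, -0.1, -78.1]
force: [-0.8, -0.2, -0.2]
opening: 0.0296
gripper_force: 30.0
```

Emit:
send_rows:
  plan:
    - [[0, 0, 0, 0, 0, 0], [0, 0, 0, 0, 0, 0], [0, 0, 0, 0, 0, 0], [0, 0, 0, 0, 0, 0]]

```text
clock: 13.7
tool_pos: [0.4694, 0.2171, 0.2123]
orientation: [180.0, -0.0, -78.3]
force: [-0.3, -1.0, -0.3]
opening: 0.03
gripper_force: 30.0
```

Run:
```python
from h import *; from plant import ctrl
go(ctrl.get_obs(),[.4694,.2195,.165],-78.25)
```

```text
shift [-0.24 -0.05  4.73] turn [ 0.04 -0.02 -0.06] from [0.4694 0.2171 0.2123] [ 1.7996e+02 -2.0000e-02 -7.8310e+01]
```

In the tool's units: 4.5 cm / 30 = 0.15, 3.5 cm / 30 = 0.1167.

Emit:
send_rows:
  plan:
    - [[-0.0067, 0, 0.05, 0, 0, 0], [-0.01, 0, 0.1167, 0, 0, 0], [-0.01, 0, 0.15, 0, 0, 0], [-0.01, 0, 0.15, 0, 0, 0], [-0.01, 0, 0.15, 0, 0, 0], [-0.01, 0, 0.15, 0, 0, 0]]

```text
clock: 14.2
tool_pos: [0.4695, 0.2212, 0.1685]
orientation: [-179.9, 0.0, -78.2]
force: [-0.1, -0.1, -0.2]
opening: 0.0297
gripper_force: 30.0
```

Run:
```python
from h import *; from plant import ctrl
go(ctrl.get_obs(),[.4693,.2200,.13],-78.25)
```

```text
shift [0.11 0.05 3.85] turn [-0.06  0.01  0.  ] from [0.4695 0.2212 0.1685] [-1.7994e+02  1.0000e-02 -7.8250e+01]
```

In the tool's units: 3.4 cm / 30 = 0.1133, 3 cm / 30 = 0.1.

Emit:
send_rows:
  plan:
    - [[0.0033, 0, 0.0267, 0, 0, 0], [0.0033, 0, 0.0533, 0, 0, 0], [0.0033, 0, 0.08, 0, 0, 0], [0.0033, 0, 0.1, 0, 0, 0], [0.0033, 0, 0.1133, 0, 0, 0], [0.0033, 0, 0.1133, 0, 0, 0], [0.0033, 0, 0.1133, 0, 0, 0]]

```text
clock: 14.78
tool_pos: [0.469, 0.2202, 0.1333]
orientation: [180.0, -0.0, -78.2]
force: [0.4, -0.7, -0.5]
opening: 0.0299
gripper_force: 30.0
```

In the tool's units: 0.5 cm / 30 = 0.0167, 0.4 cm / 30 = 0.0133.

Emit:
send_rows:
  plan:
    - [[0, 0, 0.0033, 0, 0, 0], [0, 0, 0.0067, 0, 0, 0], [0, 0, 0.01, 0, 0, 0], [0, 0, 0.0133, 0, 0, 0], [0, 0, 0.0167, 0, 0, 0], [0, 0, 0.0167, 0, 0, 0]]

```text
clock: 15.28
tool_pos: [0.469, 0.2202, 0.1284]
orientation: [180.0, -0.0, -78.2]
force: [-0.1, -0.2, -1.6]
opening: 0.0297
gripper_force: 30.0
```

Emit:
send_rows:
  plan:
    - [[0, 0, 0.0033, 0, 0, 0], [0, 0, 0.0067, 0, 0, 0], [0, 0, 0.01, 0, 0, 0], [0, 0, 0.0133, 0, 0, 0], [0, 0, 0.0133, 0, 0, 0]]

```text
clock: 15.7
tool_pos: [0.4691, 0.2199, 0.1244]
orientation: [180.0, -0.0, -78.2]
force: [1.5, -1.6, -0.5]
opening: 0.0295
gripper_force: 30.0
```

In the tool's units: 0.2 cm / 30 = 0.0067, 0.1 cm / 30 = 0.0033.

Emit:
send_rows:
  plan:
    - [[0, 0, 0.0033, 0, 0, 0], [0, 0, 0.0067, 0, 0, 0], [0, 0, 0.0067, 0, 0, 0], [0, 0, 0.0067, 0, 0, 0]]

```text
clock: 16.03
tool_pos: [0.4692, 0.2197, 0.1226]
orientation: [180.0, -0.0, -78.2]
force: [1.8, -5.5, 0.7]
opening: 0.0296
gripper_force: 30.0
```

In the tool's units: 0.2 cm / 30 = 0.0067, 0.1 cm / 30 = 0.0033.

Emit:
send_rows:
  plan:
    - [[0.0017, 0, 0.0033, 0, 0, 0], [0.0017, 0, 0.0067, 0, 0, 0], [0.0017, 0, 0.0067, 0, 0, 0], [0.0017, 0, 0.0067, 0, 0, 0]]

```text
clock: 16.37
tool_pos: [0.4693, 0.2194, 0.1205]
orientation: [180.0, -0.0, -78.2]
force: [2.8, -5.2, 1.6]
opening: 0.03
gripper_force: 30.0
```

In the tool's units: 0.2 cm / 30 = 0.0067, 0.1 cm / 30 = 0.0033.

Emit:
send_rows:
  plan:
    - [[0, 0, 0.0033, 0, 0, 0], [0, 0, 0.0067, 0, 0, 0], [0, 0, 0.0067, 0, 0, 0], [0, 0, 0.0067, 0, 0, 0]]

```text
clock: 16.7
tool_pos: [0.4694, 0.2191, 0.1187]
orientation: [180.0, -0.1, -78.2]
force: [2.1, -7.6, 3.7]
opening: 0.0297
gripper_force: 30.0
```

In the tool's units: 0.2 cm / 30 = 0.0067, 0.1 cm / 30 = 0.0033.

Emit:
send_rows:
  plan:
    - [[0.001, 0, 0.0033, 0, 0, 0], [0.0017, 0, 0.0067, 0, 0, 0], [0.0017, 0, 0.0067, 0, 0, 0], [0.0017, 0, 0.0067, 0, 0, 0]]

```text
clock: 17.03
tool_pos: [0.4698, 0.219, 0.1175]
orientation: [-179.9, -0.0, -78.2]
force: [0.4, -6.9, 9.0]
opening: 0.0297
gripper_force: 30.0
```

Run:
```python
from h import *; from plant import ctrl; import pickle
t=ctrl.snapshot("scene");
a=t["img"][250:400,250:400];cv2.imwrite("pics/s7.png",cv2.resize(a,None,fx=4,fy=4,interpolation=cv2.INTER_CUBIC)[...,::-1])
```

```text
(no output)
```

View pics/s7.png

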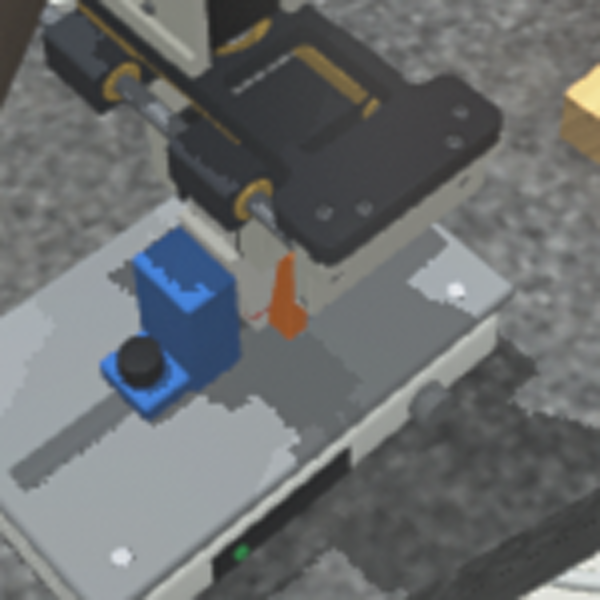

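In the tool's units: 0.1 cm / 30 = 0.0033, 0.05 cm / 30 = 0.0017.

Emit:
send_rows:
  plan:
    - [[0.001, 0, 0.0017, 0, 0, 0], [0.0017, 0, 0.0033, 0, 0, 0], [0.0017, 0, 0.0033, 0, 0, 0], [0.0017, 0, 0.0033, 0, 0, 0]]

```text
clock: 17.42
tool_pos: [0.47, 0.219, 0.1172]
orientation: [-179.9, 0.0, -78.2]
force: [-3.0, -4.6, 15.7]
opening: 0.03
gripper_force: 30.0
```

In the tool's units: 0.1 cm / 30 = 0.0033, 0.05 cm / 30 = 0.0017.

Emit:
send_rows:
  plan:
    - [[0, 0, 0.0017, 0, 0, 0], [0, 0, 0.0033, 0, 0, 0], [0, 0, 0.0033, 0, 0, 0], [0, 0, 0.0033, 0, 0, 0]]

```text
clock: 17.75
tool_pos: [0.4702, 0.219, 0.1168]
orientation: [-179.9, 0.0, -78.2]
force: [-4.6, -5.9, 21.1]
opening: 0.0298
gripper_force: 30.0
```

In the tool's units: 0.1 cm / 30 = 0.0033, 0.05 cm / 30 = 0.0017.

Emit:
send_rows:
  plan:
    - [[0, 0, 0.0017, 0, 0, 0], [0, 0, 0.0033, 0, 0, 0], [0, 0, 0.0033, 0, 0, 0], [0, 0, 0.0033, 0, 0, 0], [0, 0, 0.0033, 0, 0, 0], [0, 0, 0.0033, 0, 0, 0], [0, 0, 0.0033, 0, 0, 0], [0, 0, 0.0033, 0, 0, 0]]

```text
clock: 18.42
tool_pos: [0.4704, 0.2191, 0.1165]
orientation: [-179.8, 0.0, -78.2]
force: [-6.9, -7.0, 26.7]
opening: 0.0298
gripper_force: 30.0
```

Emit:
send_rows:
  plan:
    - [[0, 0, 0, 0, 0, 0], [0, 0, 0, 0, 0, 0], [0, 0, 0, 0, 0, 0], [0, 0, 0, 0, 0, 0], [0, 0, 0, 0, 0, 0], [0, 0, 0, 0, 0, 0], [0, 0, 0, 0, 0, 0], [0, 0, 0, 0, 0, 0]]

```text
clock: 19.08
tool_pos: [0.4704, 0.2191, 0.1165]
orientation: [-179.8, 0.0, -78.2]
force: [-6.7, -7.3, 27.2]
opening: 0.0299
gripper_force: 30.0
```

Force holds steady at 27 N with no further movement, so the wedge is tight; handing in.

```bash
python3 -c "
from plant import ctrl
print(ctrl.close_job())"
```

```text
the job is handed in; nothing more can be done
None
```

I stood one orange plate in the 31 mm gap and pushed the wedge down until it went tight: it held steady at about 27 N, with the tip about 8 mm above the platform (worked out from the gripper height). The job is handed in with the wedge still gripped and pressed; hand-in returned no verdict, and I viewed 11 pictures, one over the limit of 10.

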